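Uncap a gas outlet of unknown thread hand

ROBOT

A 6-joint arm with a two-finger parallel gripper is mounted at the origin on the work surface. World frame = base frame: x ahead of the robot, y to its left, z up, the work surface at z = 0. Lengths are in m, angles in rad, forces in N, time in s.
With the tool pointing down it reaches from about 0.325 to 0.9 m from the base axis. Payload 6.1 kg.
Tool frame: the origin (TCP) lies midway between the tips of the shut fingers; the grasp point (between the pads) lies 19 mm behind it; z points along the fingers, y is the line along which they close (so a half turn about z gives the same grasp; the last joint's range is limited). The gripper opens to 85 mm and grips with 20 to 120 N. Pads are 22 mm wide; open, the fingers measure 114 mm over their backs; the gripper's body (76 mm by 85 mm) begins 54 mm behind the grasp point. The pads swing forward as they close: fully open they stand 13 mm farther back than shut.
Start: joints at [-1.469, 0.22, 1.526, -0, 1.395, -0.126], TCP at [0.141, -0.609, 0.205] pointing down, gripper open.
Joint ranges: [-2.98, 2.98], [-0.91, 2.08], [0.09, 2.57], [-1.24, 4.39], [0.2, 2.65], [-2.68, 2.68]. Speed limits (rad/s): [2.57, 2.57, 3.01, 3.14, 3.14, 3.14].

INTERFACE

Orientations are given as a unit quaternion [x, y, z, w].
In Python, from bench import telemetry, imaging, r gives the robot as it stands.
- The arm moves only by the tool step_arm, never from a script. Its argument "targets" is a list of rows, each an object with "fingers": the finger opening in m, from 0 to 0.0854; "xyz": the shift along the tool's x, y, z in m, a list of three; "rotation": the turn, a rotation vector about the tool's x, y, z in rad, a list of three. In form: [{"fingers": fingers, "xyz": [x, y, z], "rotation": [wx, wy, wz]}, ...]. A call has 1 to 10 rows; each row shifts and turns the commanded pose from where the row before left it, along the tool's axes as they then stand; what a row does not reach is not made up. A row lasts 1/8 s, in which the tool goes at most 62.5 mm and 10.7 degrees, less where a joint would pass 70% of its speed; a pose out of reach is approached as far as the arm can. A call with a gripper value outside its range is refused whole. The fingers move at their own pace and stop on an object; "newtons" is the grip in N (left out, the last holds). Time passes only in rows, so rows that do not move let the fingers close. It gives the time, the measured TCP pose, the force, the opening and the grip force at its end, in the units of the state.
- telemetry.get_obs(): the state, without advancing time (a new reading comes with each control period).
- imaging.snapshot(name): name is "scene" or "top"; returns a dict with "pixels" (384x512x3 uint8, red, green, blue), "K" (3x3 intrinsics, pixels), "position" and "attitude" of the camera in the world. Camera axes: x right, y up, looking along -z (the intrinsics and any distortion apply to the point x, -y, -z); pixel columns grow to the right and rows downward; lengths in m; the calibration is good to about 2 mm. A picture is of the moment at which its call begins. There is no depth.
- r.hand_in(): hands the job in; it is judged then, once.
Trained networks look in a picture, given as the dict that the camera call returned (one of the last four; its "shot" number tells which), for a name from the list of things; names that differ only in an ending like _2 or _b are one class to them, and where a whole thing is asked for, a point or a joint stands for the part that bears it (a point fixed in the world has none). Each returns a list of dicts, best first, with "confidence" (0 to 1); they miss things now and then, are a little off and sometimes report something else, mostly with a low value. They report only what shows in the picture. A call takes as long as a camera call. They do not tell look-alikes from the thing itself.
- imaging.outline_of(target, picture): "mask" (384x512 bool, what is visible of it) and "rect" ([centre column, centre row, width, height] in pixels, round what is visible of it).
- imaging.mark_of(target, picture): "uv" ([column, row] in pixels: a listed point, or the origin of a listed thing).
The state is a dict: "t": time; "q": joint angles; "qvel": joint speeds; "tau": joint torques, N m; "tcp_pos": TCP position; "orientation": TCP orientation; "ft_force": force on the tool from outside, world axes, zero at the start; "moment": the same for the moment, N m; "width": opening from 0.0 (shut) to 1.0 (fully open); "finger_force": force on a finger pad.
Only numpy, scipy, OpenCV 4.12 (cv2) and the standard library are available. Lean on these libraries where they do the work, as an engineer would, in place of code of your own. Each camera call takes 0.05 s, during which the arm holds its last target. There are 200 camera calls.

TASK

The blue can stands in the way beside the capped gas outlet: lift it off its stand by its handle and set it down, without dropping it, upright on the rubber mat and let it go. Then take the red cap off the outlet: it may be left-handed or right-handed (fuel and oxygen outlets differ and this one is unmarked), so feel which way it gives, turn it loose that way and lift it off. Finish while still holding the cap in the gripper, still and a good 10 cm above where it sat, with the can left on the mat and the other things on the table undisturbed.

Things in the scene. Friction and masses are not known exactly. Their poses are not given: they have to be found in the camera images.
- can_grip (a point): Centre of the handle bar of the blue can (white band, steel rims). The bar is black, 76 mm long along this point's y axis, 10 mm wide along x, 14 mm high, level, and carried by a 6 mm square post near each end; there is 43 mm of free space between the can's top and the underside of the bar. The point's z axis is up.
- can_mid (a point): Centre of the blue can's round body, 84 mm in diameter and 72 mm tall: its underside is 36 mm below this point, the handle bar's centre 86 mm above it. Filled mass about 0.3 to 0.55 kg. z axis up.
- stand: Low round steel stand on three legs, fixed, on which the can starts, about 10 cm from the outlet. Plate 92 mm in diameter, its top 30 mm above the table. Origin on the table under its centre.
- mat_top (a point): Centre of the top face of the square black rubber mat with a grey field, 150 mm square, 4 mm thick, fixed to the table.
- outlet: Fixed upright brass gas spigot on a dark round foot 72 mm across. Origin on the table, on its axis. The cap rests on a flange 40 mm up; the spigot ends 70 mm up. Quick-release thread without rise: the wrong way the cap stops within 0.12 rad (up to 0.35 if forced hard); the right way (differs between starts, cannot be seen) it turns freely and is loose from 0.95 to 2.1 rad of turn, then lifts 35 mm straight up to clear.
- cap_mid (a point): Centre of the red cap, loose, 12-sided, 48 mm across flats, 40 mm tall (20 mm above and below this point), about 60 g, axis (point z) up. A flat faces along the point's x axis and every 30 degrees from it; a white bar on top points along x. Before it is turned loose it cannot be pulled up more than about 2 mm.
- wrench: Steel wrench about 190 mm long lying on the table; leave alone. Origin under its middle.
- torch: Brass torch handle with a bent copper tip, about 240 mm long, lying on the table; leave alone. Origin under its middle.
- spray: Upright spray can, 60 mm diameter, 170 mm tall; leave alone. Origin under its centre.
- jar: Upright jar, 68 mm diameter, 75 mm tall; leave alone. Origin under its centre.
- nozzle: Small upright brass nozzle, 28 mm diameter, 55 mm tall; leave alone. Origin under its centre.
- partsbin: Open orange parts bin, 120 x 170 x 60 mm; leave alone. Origin under its centre.
There are look-alikes about, which are no part of the job. Of the things that look like the part that bears cap_mid, the smaller one is meant.

How it is judged:
By the outcome, as a careful person would: the job done as asked, in the order asked, and still so for the second after the job is handed in, while the arm keeps its last pose, push and grip.
It also fails if it takes over 67 s, if anything falls off the work surface, if the arm or the gripper's body presses on something with over 40 N, if the wrist force passes 120 N, or if a joint passes its speed limit or range.

## Working session

There is one attempt and no reset: what is moved stays moved. The work goes in short steps, Python scripts to look and compute and a tool call to move; the robot and the scene stay as the last step left them, time stands still between calls to the robot, and variables do not carry over. Pictures are saved under pics/ and viewed, at most 13 in all, crops included, and the job is handed in when it is done.

Besides the shell and the picture viewer there is one more tool, called after "Emit:" in YAML: its name, and indented under it one key for each argument. step_arm: Moves the arm, as the interface text tells. Its arguments: {"type":"object","properties":{"targets":{"type":"array"},"newtons":{"type":"number"}},"required":["targets"]}

```bash
mkdir -p pics; cat > h.py <<'E'
from bench import telemetry, imaging, r
import numpy as np, cv2
from scipy.spatial.transform import Rotation as R
def cam(p):
    a=np.array(p["attitude"],float)
    M=a if a.shape==(3,3) else R.from_quat(a).as_matrix()
    return np.array(p["K"]),np.array(p["position"]),M
def ray(p,uv):
    K,c,M=cam(p); d=np.linalg.inv(K)@[uv[0],uv[1],1]; return c,M@(d*[1,-1,-1])
def atz(p,uv,z):
    c,d=ray(p,uv); return c+d*(z-c[2])/d[2]
def proj(p,X):
    K,c,M=cam(p); v=(M.T@(np.array(X)-c))*[1,-1,-1]; v=K@v; return v[:2]/v[2]
def tri(p,u,q,v):
    A=np.zeros((3,3));b=np.zeros(3);L=[]
    for P,w in((p,u),(q,v)):
        c,d=ray(P,w);d=d/np.linalg.norm(d);N=np.eye(3)-np.outer(d,d);A+=N;b+=N@c;L.append((N,c))
    x=np.linalg.solve(A,b);return x,max(np.linalg.norm(N@(x-c)) for N,c in L)
def save(p,n): cv2.imwrite("pics/"+n,p["pixels"][:,:,::-1])
E
python3 - <<'E'
from h import *
s=imaging.snapshot("scene");t=imaging.snapshot("top")
print({k:v for k,v in t.items() if k!="pixels"}); print({k:v for k,v in s.items() if k!="pixels"})
im=np.vstack([s["pixels"],t["pixels"]]);
save(s,"s0.png");save(t,"t0.png")
for n in "can_grip can_mid stand mat_top outlet cap_mid wrench torch spray jar nozzle partsbin".split():
    for nm,p in(("s",s),("t",t)):
        print(n,nm,[(np.round(d["uv"],1).tolist(),round(d["confidence"],2)) for d in imaging.mark_of(n,p)][:4])
o=telemetry.get_obs();print(o)
E
```

```text
{'K': array([[360.22905281,   0.        , 255.23351804],
       [  0.        , 360.22905281, 195.4985423 ],
       [  0.        ,   0.        ,   1.        ]]), 'position': array([ 0.51107075, -0.05752276,  1.04010589]), 'attitude': array([-0.02698265,  0.04296936,  0.71269596, -0.69963565]), 'shot': 2}
{'K': array([[390.96799959,   0.        , 259.61198131],
       [  0.        , 390.96799959, 184.71485395],
       [  0.        ,   0.        ,   1.        ]]), 'position': array([1.01858185, 0.49371534, 0.81723249]), 'attitude': array([0.11881486, 0.37250817, 0.87146209, 0.29609884]), 'shot': 1}
can_grip s [([365.0, 211.0], 0.62)]
can_grip t [([158.8, 251.7], 0.89)]
can_mid s [([359.2, 233.0], 0.67)]
can_mid t [([165.0, 249.3], 0.55)]
stand s [([356.2, 248.3], 0.48)]
stand t [([171.0, 252.3], 0.39)]
mat_top s [([262.1, 169.3], 0.68)]
mat_top t [([311.8, 241.7], 0.69), ([125.1, 154.4], 0.4)]
outlet s [([329.4, 225.8], 0.92)]
outlet t [([207.9, 253.0], 0.54)]
cap_mid s [([333.1, 213.0], 0.91), ([290.0, 230.2], 0.72)]
cap_mid t [([220.0, 211.1], 0.74), ([204.7, 249.9], 0.55)]
wrench s [
[... 441 characters left out ...]
t': 1.3, 'q': array([-1.46910875e+00,  2.20399021e-01,  1.52651873e+00,  2.90268409e-05,
        1.39469483e+00, -1.26128454e-01]), 'qvel': array([ 9.40994972e-04, -2.06758289e-04, -6.16084980e-04, -1.26337755e-03,
       -5.61481475e-04, -8.05924615e-05]), 'tau': array([ 1.84419965e-03, -4.96852291e+01, -3.89714134e+01, -2.55419973e-04,
        9.13580461e-04, -4.61540992e-05]), 'tcp_pos': array([ 0.14114422, -0.60883994,  0.20519032]), 'orientation': array([ 9.93519782e-01,  1.13659323e-01,  1.44096400e-05, -9.78967605e-06]), 'ft_force': array([-0.30511147, -0.27977086,  0.24451953]), 'moment': array([ 0.0045984 ,  0.04560581, -0.05491489]), 'finger_force': 0.0, 'width': 0.998776267794081}
```

View pics/s0.png

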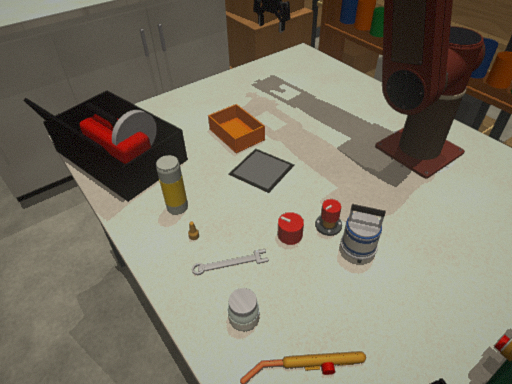

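View pics/t0.png

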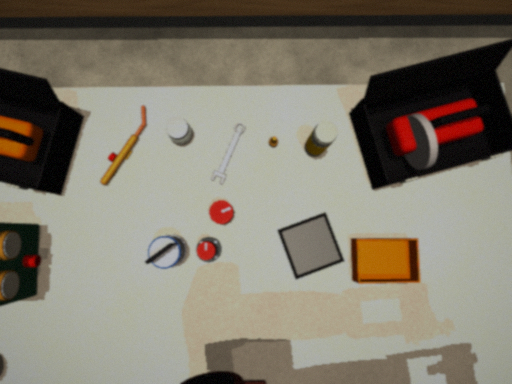

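The red look-alikes are at scene (290,230)/top (221,211), larger and sitting directly on the table, and scene (331,213)/top (207,249), smaller and on a spigot with a dark foot beside the blue can. The second fits. I'll triangulate both and confirm it in one crop.

```bash
python3 - <<'E'
from h import *
s=imaging.snapshot("scene");t=imaging.snapshot("top")
print(proj(t,[.5,0,0]),proj(t,[.6,0,0]),proj(t,[.5,.1,0]))
S=dict(grip=((365,211),(158.8,251.7)),mid=((359.2,233),(165,249.3)),cap=((333.1,213),(204.7,249.9)),bigcap=((290,230.2),(220,211.1)),mat=((262.1,169.3),(311.8,241.7)),out=((329.4,225.8),(207.9,253)))
for k,(a,b) in S.items(): print(k,*tri(s,a,t,b))
for k,z in dict(mat=.004,out=0,cap=.06,grip=.152,mid=.066).items(): print(k,atz(s,S[k][0],z),atz(t,S[k][1],z))
for k,u in dict(wrench=(230,149),spray=(313,147.6),jar=(183,134),torch=(126,156)).items(): print(k,atz(t,u,0))
a=cv2.resize(s["pixels"][190:270,280:400],(600,400),interpolation=cv2.INTER_CUBIC)
b=cv2.resize(t["pixels"][195:275,135:245],None,fx=5,fy=5,interpolation=cv2.INTER_CUBIC)
cv2.imwrite("pics/c1.png",cv2.resize(np.hstack([a,b]),(800,278),interpolation=cv2.INTER_AREA)[:,:,::-1]) if 0 else None
w=np.zeros((600,800,3),np.uint8)
a=cv2.resize(s["pixels"][192:268,280:390],(770,532)[:2] and (434,300),interpolation=cv2.INTER_CUBIC)
b=cv2.resize(t["pixels"][200:275,140:240],(800,600),interpolation=cv2.INTER_CUBIC)
cv2.imwrite("pics/c1.png",b[:,:,::-1])
# bars
c=cv2.cvtColor(t["pixels"],cv2.COLOR_RGB2GRAY)
def pca(m,o,z):
    v,u=np.nonzero(m);P=np.array([atz(t,(x+o[0],y+o[1]),z)[:2] for x,y in zip(u,v)])
    C=P.mean(0);w,V=np.linalg.eigh(np.cov((P-C).T));return C,len(P),np.sqrt(w)*3.46,np.degrees(np.arctan2(V[1,1],V[0,1]))
g=c[228:275,140:190];print("handle",pca(g<60,(140,228),.152))
p=t["pixels"][236:262,194:221].astype(int);
m=(p.min(2)>110);n,l,st,ce=cv2.connectedComponentsWithStats(m.astype(np.uint8))
print(st,ce)
pr=(p[:,:,0]>110)&(p[:,:,1]<90);print("red",pca(pr,(194,236),.08))
# mat edges
m=(c[205:285,270:350]<75).astype(np.uint8);n,l,st,ce=cv2.connectedComponentsWithStats(m);i=1+st[1:,4].argmax()
rc=cv2.minAreaRect(np.argwhere(l==i)[:,::-1].astype(np.float32));bx=cv2.boxPoints(rc)+[270,205]
Q=np.array([atz(t,x,.004)[:2] for x in bx]);print("mat",Q.mean(0),Q)
E
```

```text
[227.38149524 235.62358656] [226.96873883 200.85364131] [192.35777092 236.32112712]
grip [0.46794276 0.15654312 0.15037179] 0.0027152018585274167
mid [0.47042487 0.15834519 0.07460951] 0.0032404154543065372
cap [0.46270512 0.05938758 0.0543283 ] 0.0010552588798833779
bigcap [0.57010623 0.01785672 0.02434933] 0.0010804165983176604
mat [ 0.4740813  -0.2375664   0.00539504] 0.005307766424406171
out [ 0.45426304  0.05414278 -0.00841296] 0.003944620048916984
mat [ 0.46954002 -0.23484371  0.004     ] [ 0.47795761 -0.24142745  0.004     ]
out [0.46310978 0.05616945 0.        ] [0.45189809 0.05599703 0.        ]
cap [0.46601047 0.06328014 0.06      ] [0.46372874 0.05796631 0.06      ]
grip [0.47159247 0.15574836 0.152     ] [0.46614355 0.15818739 0.152     ]
mid [0.46678431 0.15244583 0.066     ] [0.46778097 0.16269588 0.066     ]
wrench [ 0.7525775  -0.01068792  0.        ]
spray [ 0.75322341 -0.25538504  0.        ]
jar [0.79946649 0.12670248 0.        ]
torch [0.73623337 0.29192641 0.        ]
handle (array([0.46929027, 0.13643759]), 175, array([0.03425405, 0.10530595]), np.float64(112.9215250914445))
[[  2   1  25  25 466]
 [  0   0  27  26 181]
 [ 20   5   3   2   5]
 [ 11   7   2   7  14]
 [ 18  18   9   8  36]] [[14.37339056 13.01287554]
 [ 7.27624309  9.52486188]
 [21.2         5.4       ]
 [11.5        10.        ]
 [23.44444444 22.77777778]]
red (array([0.46242382, 0.05342506]), 259, array([0.04205864, 0.04540264]), np.float64(-137.3375804627917))
mat [ 0.46854051 -0.23716853] [[ 0.51329029 -0.1445919 ]
 [ 0.56156521 -0.28259475]
 [ 0.42297526 -0.32909484]
 [ 0.37633127 -0.19239263]]
```

View pics/c1.png

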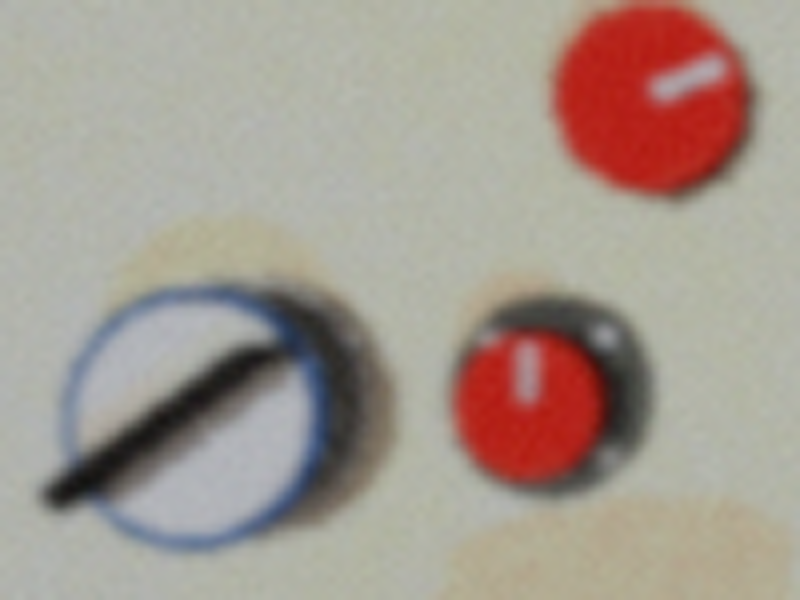

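The crop shows the small red cap at top (206,250.6), on the dark foot and with its white bar pointing image-up. That is the part meant. The bigger red knob at (221,212) is the look-alike. The can's handle bar runs from about top (146.3,262.1) to (171.9,243.8).

Emit:
step_arm:
  targets:
    - {"fingers":0.085,"xyz":[0,0,0],"rotation":[0,0,-0.18]}
    - {"fingers":0.085,"xyz":[0,0,0],"rotation":[0,0,-0.18]}
    - {"fingers":0.085,"xyz":[0,0,0],"rotation":[0,0,-0.18]}
    - {"fingers":0.085,"xyz":[0,0,0],"rotation":[0,0,-0.18]}
    - {"fingers":0.085,"xyz":[0,0,0],"rotation":[0,0,-0.18]}
    - {"fingers":0.085,"xyz":[0,0,0],"rotation":[0,0,-0.18]}
    - {"fingers":0.085,"xyz":[0,0,0],"rotation":[0,0,-0.18]}
    - {"fingers":0.085,"xyz":[0,0,0],"rotation":[0,0,-0.18]}
    - {"fingers":0.085,"xyz":[0,0,0],"rotation":[0,0,-0.18]}
    - {"fingers":0.085,"xyz":[0,0,0],"rotation":[0,0,-0.18]}

```text
t: 2.65
tcp_pos: [0.1411, -0.6089, 0.2052]
orientation: [0.526, 0.85, 0.0, 0.0]
ft_force: [0.4, -0.3, -0.1]
width: 0.995
finger_force: 0.0
```

```bash
cat >> h.py <<'E'
def pose():
    o=telemetry.get_obs(); return o,np.array(o["tcp_pos"]),R.from_quat(o["orientation"])
def go(xyz,yawx):
    "tool-frame turn to make, then shift after the turn (tool down, tool x at yawx deg)"
    o,p,q=pose(); a=np.radians(yawx); x=np.array([np.cos(a),np.sin(a),0]); z=np.array([0,0,-1])
    T=R.from_matrix(np.c_[x,np.cross(z,x),z])
    print("t",round(o["t"],2),"tcp",p.round(4),"turn",(q.inv()*T).as_rotvec().round(4),"shift",T.inv().apply(np.array(xyz)-p).round(4))
E
python3 - <<'E'
from h import *
s=imaging.snapshot("scene");t=imaging.snapshot("top")
a,b=atz(t,(146.3,262.1),.156),atz(t,(171.9,243.75),.156);d=b-a
print("bar",a,b,(a+b)/2,np.linalg.norm(d),np.degrees(np.arctan2(d[1],d[0])))
# can top rim circle: crop (195,417) ; cap top circle; foot
print("can top",atz(t,(140+195/8,200+417/8),.1),"cap",atz(t,(206,250.7),.08),"foot",atz(t,(209.4,249.4),.004))
print("capbar",atz(t,(205.9,243),.08),atz(t,(205.9,250.6),.08))
m=((a+b)/2)[:2]
print(proj(s,[*m,.152]),[x["uv"] for x in imaging.mark_of("can_grip",s)],[x["uv"] for x in imaging.mark_of("can_grip",t)])
go([.467,.157,.24],125.6)
E
```

```text
bar [0.44218828 0.1869622  0.156     ] [0.48475512 0.12579109 0.156     ] [0.4634717  0.15637664 0.156     ] 0.0745240894166501 -55.16729127805296
can top [0.4621363  0.15656978 0.1       ] cap [0.46254014 0.05221131 0.08      ] foot [0.46215506 0.05124423 0.004     ]
capbar [0.48264298 0.05235216 0.08      ] [0.46280605 0.05247208 0.08      ]
[367.62643025 209.54132891] [[364.6, 210.0]] [[160.9, 251.6]]
t 2.85 tcp [ 0.1411 -0.6089  0.2052] turn [ 0.      0.     -0.1682] shift [ 0.433   0.7108 -0.0348]
```

Emit:
step_arm:
  targets:
    - {"fingers":0.085,"xyz":[0,0,0],"rotation":[0,0,-0.155]}
    - {"fingers":0.085,"xyz":[0.01,0.035,-0.004],"rotation":[0,0,0]}
    - {"fingers":0.085,"xyz":[0.01,0.035,-0.004],"rotation":[0,0,0]}
    - {"fingers":0.085,"xyz":[0.01,0.035,-0.004],"rotation":[0,0,0]}
    - {"fingers":0.085,"xyz":[0.02,0.04,-0.004],"rotation":[0,0,0]}
    - {"fingers":0.085,"xyz":[0.02,0.04,-0.004],"rotation":[0,0,0]}
    - {"fingers":0.085,"xyz":[0.02,0.04,-0.004],"rotation":[0,0,0]}
    - {"fingers":0.085,"xyz":[0.02,0.04,-0.004],"rotation":[0,0,0]}
    - {"fingers":0.085,"xyz":[0.02,0.04,-0.004],"rotation":[0,0,0]}
    - {"fingers":0.085,"xyz":[0.02,0.04,-0.003],"rotation":[0,0,0]}

```text
t: 4.1
tcp_pos: [0.3379, -0.2867, 0.2407]
orientation: [0.463, 0.886, -0.0, 0.0]
ft_force: [0.6, 0.5, -0.2]
width: 0.994
finger_force: 0.0
```

```bash
python3 -c "
from h import *
go([.464,.1564,.24],124.8)"
```

```text
t 4.1 tcp [ 0.3379 -0.2867  0.2407] turn [0.0002 0.0009 0.0008] shift [0.2919 0.3564 0.0007]
```

Emit:
step_arm:
  targets:
    - {"fingers":0.085,"xyz":[0.033,0.04,0],"rotation":[0,0,0]}
    - {"fingers":0.085,"xyz":[0.033,0.04,0],"rotation":[0,0,0]}
    - {"fingers":0.085,"xyz":[0.033,0.04,0],"rotation":[0,0,0]}
    - {"fingers":0.085,"xyz":[0.033,0.04,0],"rotation":[0,0,0]}
    - {"fingers":0.085,"xyz":[0.033,0.04,0],"rotation":[0,0,0]}
    - {"fingers":0.085,"xyz":[0.033,0.04,0],"rotation":[0,0,0]}
    - {"fingers":0.085,"xyz":[0.033,0.04,0],"rotation":[0,0,0]}
    - {"fingers":0.085,"xyz":[0.033,0.04,0],"rotation":[0,0,0]}
    - {"fingers":0.085,"xyz":[0.028,0.036,0],"rotation":[0,0,0]}
    - {"fingers":0.085,"xyz":[0,0,0],"rotation":[0,0,0]}

```text
t: 5.35
tcp_pos: [0.4611, 0.1583, 0.2401]
orientation: [0.461, 0.887, 0.0, -0.0]
ft_force: [0.1, -0.1, 0.1]
width: 0.995
finger_force: 0.0
```

```bash
python3 - <<'E'
from h import *
go([.464,.1564,.133],124.8)
s=imaging.snapshot("scene");cv2.imwrite("pics/s1.png",cv2.resize(s["pixels"][120:290,270:440],(600,600),interpolation=cv2.INTER_CUBIC)[:,:,::-1])
E
```

```text
t 5.35 tcp [0.4611 0.1583 0.2401] turn [ 0.0001 -0.0006  0.0056] shift [-0.0032  0.0013  0.1071]
```

View pics/s1.png

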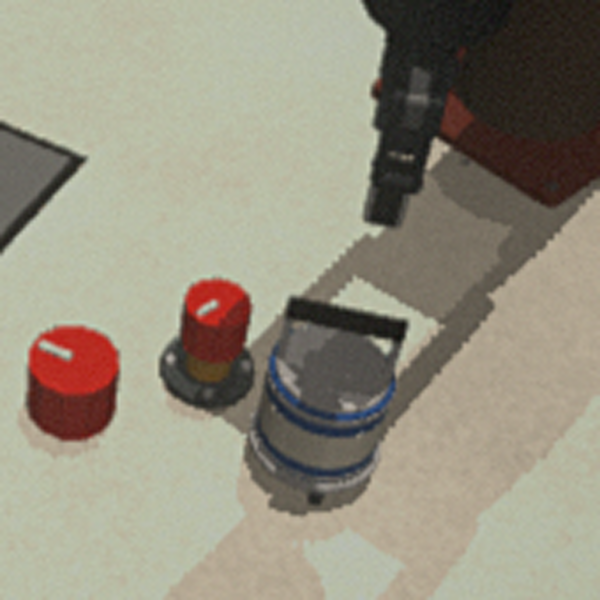

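The gripper hangs above the can, and the bar centre shows at scene (368,210), against a predicted (367.6,209.5). I'll descend and grip.

Emit:
step_arm:
  targets:
    - {"fingers":0.085,"xyz":[-0.003,0.001,0.02],"rotation":[0,0,0.005]}
    - {"fingers":0.085,"xyz":[0,0,0.025],"rotation":[0,0,0]}
    - {"fingers":0.085,"xyz":[0,0,0.025],"rotation":[0,0,0]}
    - {"fingers":0.085,"xyz":[0,0,0.02],"rotation":[0,0,0]}
    - {"fingers":0.085,"xyz":[0,0,0.017],"rotation":[0,0,0]}
    - {"fingers":0.085,"xyz":[0,0,0],"rotation":[0,0,0]}
    - {"fingers":0.03,"xyz":[0,0,0],"rotation":[0,0,0]}
    - {"fingers":0.03,"xyz":[0,0,0],"rotation":[0,0,0]}
    - {"fingers":0.03,"xyz":[0,0,0],"rotation":[0,0,0]}
    - {"fingers":0.03,"xyz":[0,0,0],"rotation":[0,0,0]}
  newtons: 40

```text
t: 6.65
tcp_pos: [0.4637, 0.1539, 0.1335]
orientation: [0.463, 0.886, 0.0, 0.0]
ft_force: [0.1, -0.4, 0.5]
width: 0.347
finger_force: 0.0
```

Emit:
step_arm:
  targets:
    - {"fingers":0.0,"xyz":[0,0,0],"rotation":[0,0,0]}
    - {"fingers":0.0,"xyz":[0,0,0],"rotation":[0,0,0]}
    - {"fingers":0.0,"xyz":[0,0,0],"rotation":[0,0,0]}
    - {"fingers":0.0,"xyz":[0,0,0],"rotation":[0,0,0]}
    - {"fingers":0.0,"xyz":[0,0,0],"rotation":[0,0,0]}
    - {"fingers":0.0,"xyz":[0,0,0],"rotation":[0,0,0]}
  newtons: 60

```text
t: 7.4
tcp_pos: [0.4635, 0.1538, 0.1332]
orientation: [0.463, 0.886, -0.0, -0.0]
ft_force: [-0.4, -0.5, 0.6]
width: -0.001
finger_force: 0.0
```

The fingers shut completely with no force, so they missed the bar. I'll look.

```bash
python3 - <<'E'
from h import *
s=imaging.snapshot("scene");t=imaging.snapshot("top")
a=cv2.resize(s["pixels"][150:280,310:410],(462,600),interpolation=cv2.INTER_CUBIC)
b=cv2.resize(t["pixels"][215:345,120:193],(337,600),interpolation=cv2.INTER_CUBIC)
cv2.imwrite("pics/s2.png",np.hstack([a,b])[:,:,::-1])
o,p,q=pose();print(p,proj(s,p),proj(t,p),q.as_matrix().round(3))
for n in("can_grip","can_mid"): print(n,[x["uv"] for x in imaging.mark_of(n,s)],[x["uv"] for x in imaging.mark_of(n,t)])
E
```

```text
[0.46352644 0.15377687 0.13321895] [365.31550791 214.35575345] [162.4377112 252.3037157] [[-0.57   0.821  0.   ]
 [ 0.821  0.57  -0.   ]
 [-0.     0.    -1.   ]]
can_grip [[366.6, 211.6]] [[162.2, 252.7], [229.5, 150.5]]
can_mid [[361.1, 233.8]] [[164.9, 249.3]]
```

View pics/s2.png

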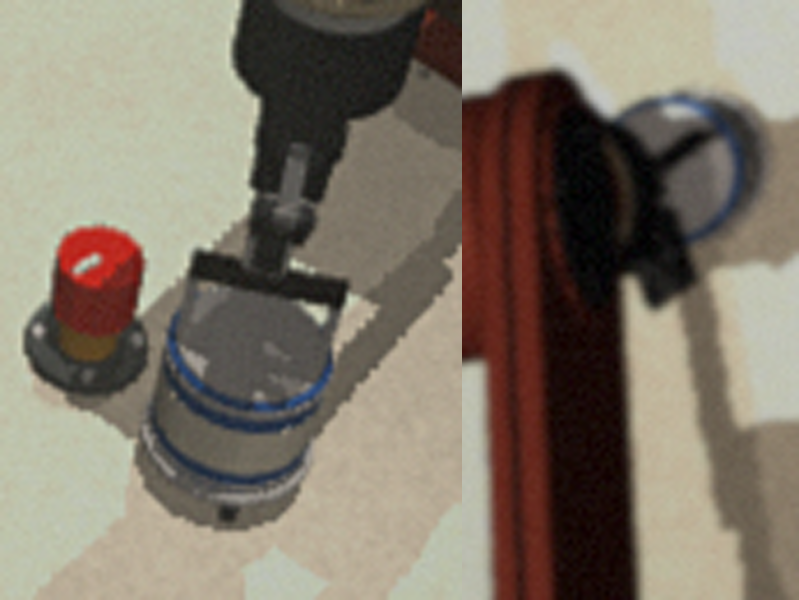

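The shut fingers end at about scene (367,208), behind or above the bar, and the bar has not moved. I'll check the gripper's projections and raise the arm.

```bash
python3 - <<'E'
from h import *
s=imaging.snapshot("scene");t=imaging.snapshot("top")
y=np.array([.821,.57,0])
p=np.array([.4611,.1583,.2401])
for k in(-.05,-.042,0,.042,.05):print("s1",k,proj(s,p+y*k+[0,0,.013]))
o,p,q=pose();print(o["width"],o["ft_force"])
for z in(.133,.145,.152,.159,.17,.187):print(z,proj(s,[p[0],p[1],z]),proj(t,[p[0],p[1],z]))
for z in (.14,.15,.16):print("bar s",z,[atz(s,u,z)[:2].round(4) for u in((351.3,207.2),(368,210),(384.8,213.3))],"t",[atz(t,u,z)[:2].round(4) for u in((146.3,262.1),(159.1,252.9),(171.9,243.75))])
E
```

```text
s1 -0.05 [379.997118   162.36861721]
s1 -0.042 [379.63214377 164.6569382 ]
s1 0 [377.63686156 177.16698902]
s1 0.042 [375.49810328 190.57660827]
s1 0.05 [375.07316365 193.24090121]
0.0002870635638952359 [-0.1795477  -0.88169983  0.19347745]
0.133 [365.30107369 214.41989323] [162.45615802 252.29882803]
0.145 [366.20807633 210.94690676] [161.30505547 252.58278646]
0.152 [366.74495016 208.89117345] [160.61905486 252.75201174]
0.159 [367.28767946 206.81301904] [159.92203296 252.9239558 ]
0.17 [368.15260266 203.50115815] [158.80379831 253.19980625]
0.187 [369.51911011 198.26869061] [157.018244  253.6402737]
bar s 0.14 [array([0.4779, 0.1219]), array([0.4539, 0.1518]), array([0.4313, 0.1824])] t [array([0.4409, 0.1914]), array([0.4626, 0.1603]), array([0.4843, 0.1291])]
bar s 0.15 [array([0.4859, 0.1274]), array([0.4622, 0.1568]), array([0.4399, 0.187 ])] t [array([0.4417, 0.1886]), array([0.4631, 0.1579]), array([0.4846, 0.127 ])]
bar s 0.16 [array([0.4938, 0.1329]), array([0.4705, 0.1619]), array([0.4486, 0.1916])] t [array([0.4425, 0.1859]), array([0.4637, 0.1555]), array([0.4849, 0.125 ])]
```

Emit:
step_arm:
  targets:
    - {"fingers":0.0,"xyz":[0,0,-0.01],"rotation":[0,0,0]}
    - {"fingers":0.0,"xyz":[0,0,-0.02],"rotation":[0,0,0]}
    - {"fingers":0.0,"xyz":[0,0,-0.03],"rotation":[0,0,0]}
    - {"fingers":0.0,"xyz":[0,0,0],"rotation":[0,0,0]}

```text
t: 8.3
tcp_pos: [0.4657, 0.1541, 0.1966]
orientation: [0.463, 0.886, 0.002, 0.002]
ft_force: [0.6, 0.3, 0.5]
width: -0.002
finger_force: 0.0
```

```bash
python3 - <<'E'
from h import *
s=imaging.snapshot("scene");t=imaging.snapshot("top")
a=cv2.resize(s["pixels"][150:280,310:410],(462,600),interpolation=cv2.INTER_CUBIC)
b=cv2.resize(t["pixels"][215:345,120:193],(337,600),interpolation=cv2.INTER_CUBIC)
cv2.imwrite("pics/s3.png",np.hstack([a,b])[:,:,::-1])
o,p,q=pose();print(p,proj(s,p),proj(t,p),o["width"])
E
```

```text
[0.46365358 0.15379681 0.19342003] [370.01094368 196.28457019] [156.31924629 253.75560872] -0.002401258559395262
```

View pics/s3.png

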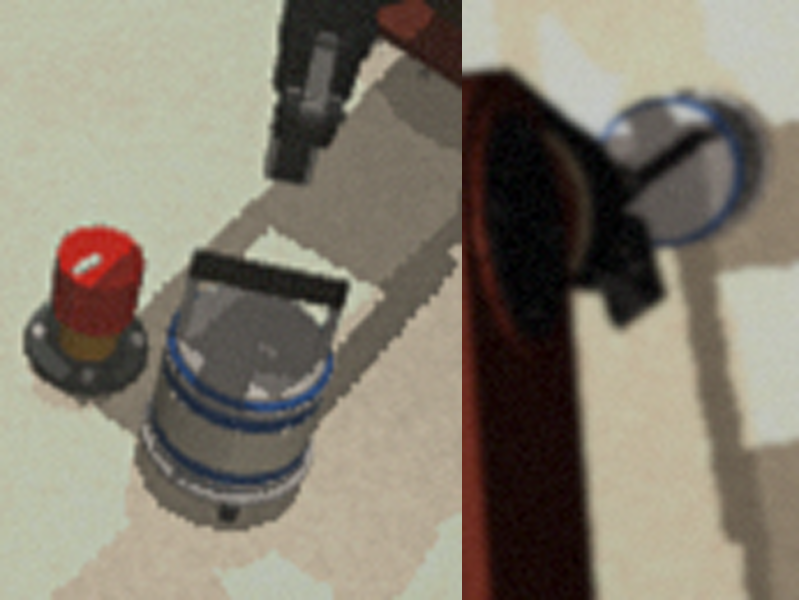

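The fingertips show at scene (372.8,189.6), but the stated TCP projects to (370,196.3). The real gripper is therefore offset, either up or back along tool y. I'll turn the tool so both cameras see an open finger and measure it.

Emit:
step_arm:
  targets:
    - {"fingers":0.0,"xyz":[0,0,-0.02],"rotation":[0,0,-0.16]}
    - {"fingers":0.0,"xyz":[0,0,-0.02],"rotation":[0,0,-0.16]}
    - {"fingers":0.085,"xyz":[0,0,0],"rotation":[0,0,-0.16]}
    - {"fingers":0.085,"xyz":[0,0,0],"rotation":[0,0,-0.16]}
    - {"fingers":0.085,"xyz":[0,0,0],"rotation":[0,0,-0.16]}
    - {"fingers":0.085,"xyz":[0,0,0],"rotation":[0,0,-0.16]}
    - {"fingers":0.085,"xyz":[0,0,0],"rotation":[0,0,0]}
    - {"fingers":0.085,"xyz":[0,0,0],"rotation":[0,0,0]}
    - {"fingers":0.085,"xyz":[0,0,0],"rotation":[0,0,0]}
    - {"fingers":0.085,"xyz":[0,0,0],"rotation":[0,0,0]}

```text
t: 9.65
tcp_pos: [0.4635, 0.1538, 0.2332]
orientation: [0.002, 1.0, 0.0, -0.0]
ft_force: [-0.5, -0.1, -0.8]
width: 0.998
finger_force: 0.0
```

```bash
python3 - <<'E'
from h import *
s=imaging.snapshot("scene");t=imaging.snapshot("top")
o,p,q=pose();M=q.as_matrix();print(p,M.round(3),o["width"])
S=s["pixels"].copy();T=t["pixels"].copy()
a=cv2.resize(S[130:260,310:410],(462,600),interpolation=cv2.INTER_CUBIC)
b=cv2.resize(T[215:345,120:193],(337,600),interpolation=cv2.INTER_CUBIC)
f=4.615
for k in(-1,0,1):
    X=p+M[:,1]*.0425*k-M[:,2]*.013*abs(k)
    u=proj(s,X);v=proj(t,X);print(k,u,v)
    cv2.drawMarker(a,tuple(int(i) for i in((u-[310,130])*f)),(0,255,0),0,14,1);cv2.drawMarker(b,tuple(int(i) for i in((v-[120,215])*f)),(0,255,0),0,14,1)
cv2.imwrite("pics/s4.png",np.hstack([a,b])[:,:,::-1])
E
```

```text
[0.46354253 0.15378296 0.23323801] [[-1.     0.004  0.   ]
 [ 0.004  1.     0.   ]
 [-0.     0.    -1.   ]] 0.9910215359941839
-1 [359.58243704 168.3801133 ] [169.91635756 254.98684905]
0 [373.4251965 183.2962247] [151.7763353  254.92574438]
1 [390.49527456 190.01663566] [130.41671593 255.64847333]
```

View pics/s4.png

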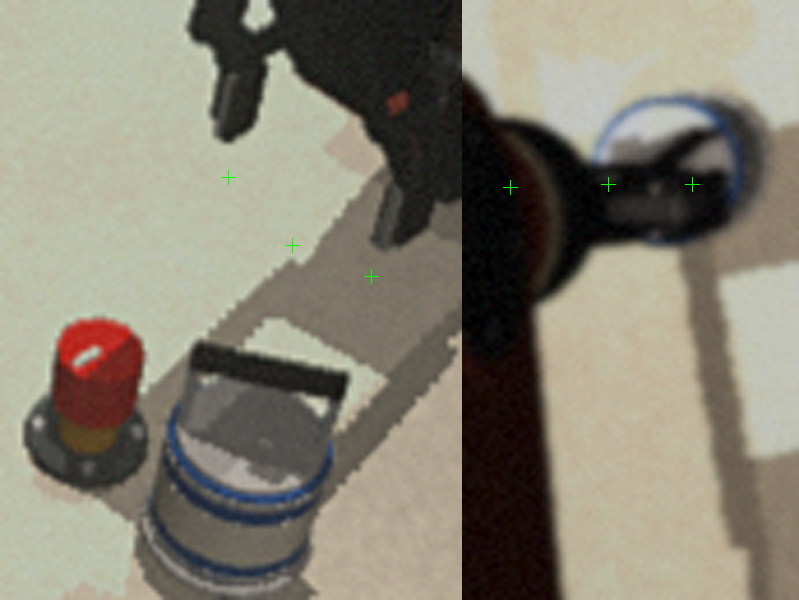

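In the picture the open fingertips (scene (359,160) and (395,183)) sit about 6–8 px above their predicted spots. In the top view they lie about 4 px nearer the robot. The real fingertips are therefore roughly 20 mm higher than the stated TCP, and maybe 9 mm nearer in x. Going 20 mm lower (nominal 0.113) is safe either way, since the can's top is at 0.102 and the bar's underside at 0.145.

Emit:
step_arm:
  targets:
    - {"fingers":0.085,"xyz":[0,0,0],"rotation":[0,0,0.16]}
    - {"fingers":0.085,"xyz":[0,0,0],"rotation":[0,0,0.16]}
    - {"fingers":0.085,"xyz":[0,0,0],"rotation":[0,0,0.16]}
    - {"fingers":0.085,"xyz":[0,0,0],"rotation":[0,0,0.16]}
    - {"fingers":0.085,"xyz":[0,0,0],"rotation":[0,0,0.16]}
    - {"fingers":0.085,"xyz":[0,0,0],"rotation":[0,0,0.16]}
    - {"fingers":0.085,"xyz":[0,0.005,0.02],"rotation":[0,0,0]}
    - {"fingers":0.085,"xyz":[0,0,0.025],"rotation":[0,0,0]}
    - {"fingers":0.085,"xyz":[0,0,0.025],"rotation":[0,0,0]}
    - {"fingers":0.085,"xyz":[0,0,0.02],"rotation":[0,0,0]}

```text
t: 11.0
tcp_pos: [0.4673, 0.1566, 0.1422]
orientation: [0.464, 0.886, -0.0, -0.0]
ft_force: [0.4, -0.1, 0.9]
width: 0.996
finger_force: 0.0
```

Emit:
step_arm:
  targets:
    - {"fingers":0.085,"xyz":[0,0,0.015],"rotation":[0,0,0]}
    - {"fingers":0.085,"xyz":[0,0,0.01],"rotation":[0,0,0]}
    - {"fingers":0.085,"xyz":[0,0,0.005],"rotation":[0,0,0]}
    - {"fingers":0.085,"xyz":[0,0,0],"rotation":[0,0,0]}
    - {"fingers":0.02,"xyz":[0,0,0],"rotation":[0,0,0]}
    - {"fingers":0.02,"xyz":[0,0,0],"rotation":[0,0,0]}
    - {"fingers":0.02,"xyz":[0,0,0],"rotation":[0,0,0]}
    - {"fingers":0.02,"xyz":[0,0,0],"rotation":[0,0,0]}
    - {"fingers":0.02,"xyz":[0,0,0],"rotation":[0,0,0]}
  newtons: 40

```text
t: 12.12
tcp_pos: [0.4676, 0.1566, 0.1132]
orientation: [0.463, 0.886, 0.0, 0.0]
ft_force: [1.4, 0.8, 0.4]
width: 0.231
finger_force: 0.0
```

Emit:
step_arm:
  targets:
    - {"fingers":0.0,"xyz":[0,0,0],"rotation":[0,0,0]}
    - {"fingers":0.0,"xyz":[0,0,0],"rotation":[0,0,0]}
    - {"fingers":0.0,"xyz":[0,0,0],"rotation":[0,0,0]}
    - {"fingers":0.0,"xyz":[0,0,0],"rotation":[0,0,0]}
  newtons: 60

```text
t: 12.62
tcp_pos: [0.4674, 0.1565, 0.1132]
orientation: [0.463, 0.886, -0.0, -0.0]
ft_force: [-3.1, -1.7, 4.4]
width: 0.098
finger_force: 59.9
```

It grips the bar: 60 N at about 8–10 mm. I'll lift a little and check.

Emit:
step_arm:
  targets:
    - {"fingers":0.0,"xyz":[0,0,-0.003],"rotation":[0,0,0]}
    - {"fingers":0.0,"xyz":[0,0,-0.005],"rotation":[0,0,0]}
    - {"fingers":0.0,"xyz":[0,0,-0.007],"rotation":[0,0,0]}
    - {"fingers":0.0,"xyz":[0,0,-0.01],"rotation":[0,0,0]}
    - {"fingers":0.0,"xyz":[0,0,0],"rotation":[0,0,0]}
  newtons: 80

```text
t: 13.25
tcp_pos: [0.4687, 0.1568, 0.1397]
orientation: [0.463, 0.886, 0.001, 0.001]
ft_force: [0.4, 0.0, -3.9]
width: 0.097
finger_force: 80.3
```

```bash
python3 - <<'E'
from h import *
s=imaging.snapshot("scene");t=imaging.snapshot("top")
o,p,q=pose();M=q.as_matrix();print(p,o["width"],o["ft_force"],o["moment"])
a=cv2.resize(s["pixels"][150:280,310:410],(462,600),interpolation=cv2.INTER_CUBIC)
b=cv2.resize(t["pixels"][215:345,120:193],(337,600),interpolation=cv2.INTER_CUBIC)
u=proj(s,p);cv2.drawMarker(a,tuple(int(i) for i in((u-[310,150])*4.615)),(0,255,0),0,14,1)
cv2.imwrite("pics/s5.png",np.hstack([a,b])[:,:,::-1])
go([.467,-.237,.23],124.8)
E
```

```text
[0.46780855 0.15667062 0.13847136] 0.09398082086351102 [-0.62496037  0.23003564 -4.95956911] [ 0.01299842 -0.00836909  0.01003804]
t 13.35 tcp [0.4678 0.1567 0.1385] turn [ 0.0006  0.0003 -0.0004] shift [-0.3228 -0.2253 -0.0915]
```

View pics/s5.png

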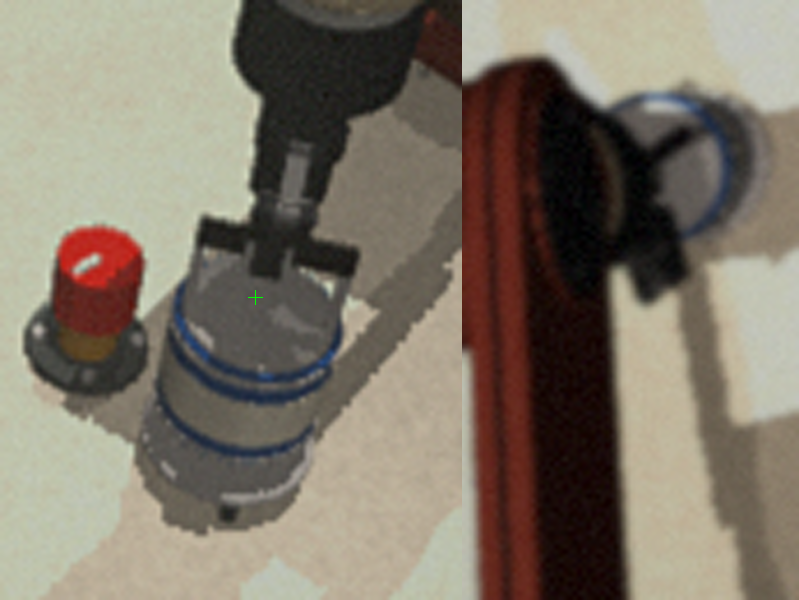

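The can is lifted upright, with the fingers across the bar at scene (367,208) and the true tip about 20 mm above the marker. Carrying it to the mat.

Emit:
step_arm:
  targets:
    - {"fingers":0.0,"xyz":[0,0,-0.015],"rotation":[0,0,0]}
    - {"fingers":0.0,"xyz":[0,0,-0.02],"rotation":[0,0,0]}
    - {"fingers":0.0,"xyz":[0,0,-0.02],"rotation":[0,0,0]}
    - {"fingers":0.0,"xyz":[0,0,-0.015],"rotation":[0,0,0]}
    - {"fingers":0.0,"xyz":[-0.008,-0.005,0],"rotation":[0,0,0]}
    - {"fingers":0.0,"xyz":[-0.014,-0.01,0],"rotation":[0,0,0]}
    - {"fingers":0.0,"xyz":[-0.02,-0.014,0],"rotation":[0,0,0]}
    - {"fingers":0.0,"xyz":[-0.024,-0.016,0],"rotation":[0,0,0]}
    - {"fingers":0.0,"xyz":[-0.024,-0.016,0],"rotation":[0,0,0]}
    - {"fingers":0.0,"xyz":[-0.024,-0.016,0],"rotation":[0,0,0]}

```text
t: 14.6
tcp_pos: [0.4683, 0.0171, 0.2069]
orientation: [0.464, 0.886, -0.001, -0.001]
ft_force: [0.9, -0.4, -3.6]
width: 0.096
finger_force: 80.3
```

Emit:
step_arm:
  targets:
    - {"fingers":0.0,"xyz":[-0.024,-0.016,0],"rotation":[0,0,0]}
    - {"fingers":0.0,"xyz":[-0.024,-0.016,0],"rotation":[0,0,0]}
    - {"fingers":0.0,"xyz":[-0.024,-0.016,0],"rotation":[0,0,0]}
    - {"fingers":0.0,"xyz":[-0.024,-0.016,0],"rotation":[0,0,0]}
    - {"fingers":0.0,"xyz":[-0.024,-0.016,0],"rotation":[0,0,0]}
    - {"fingers":0.0,"xyz":[-0.024,-0.016,0],"rotation":[0,0,0]}
    - {"fingers":0.0,"xyz":[-0.024,-0.016,0],"rotation":[0,0,0]}
    - {"fingers":0.0,"xyz":[-0.022,-0.015,0],"rotation":[0,0,0]}
    - {"fingers":0.0,"xyz":[-0.014,-0.01,0],"rotation":[0,0,0]}
    - {"fingers":0.0,"xyz":[-0.006,-0.004,0],"rotation":[0,0,0]}

```text
t: 15.85
tcp_pos: [0.4725, -0.2348, 0.2074]
orientation: [0.464, 0.886, 0.0, -0.001]
ft_force: [0.2, 1.0, -3.7]
width: 0.098
finger_force: 80.3
```

```bash
python3 - <<'E'
from h import *
s=imaging.snapshot("scene");t=imaging.snapshot("top")
go([.474,-.237,.12],124.8);o,_,_=pose();print(o["width"],o["ft_force"])
for n in("can_mid","can_grip","mat_top","stand","cap_mid","outlet"):
    A=[x["uv"] for x in imaging.mark_of(n,s)];B=[x["uv"] for x in imaging.mark_of(n,t)]
    print(n,A,B,*(tri(s,A[0],t,B[0]) if A and B else ()))
E
```

```text
t 15.95 tcp [ 0.473  -0.2342  0.2078] turn [-0.0002 -0.0009 -0.0013] shift [-0.0029 -0.0008  0.0878]
0.09035662844729761 [ 0.31724291 -0.54972199 -4.03161264]
can_mid [[259.9, 129.2]] [[319.0, 249.5]] [ 0.46797    -0.23538997  0.15541677] 0.005845915956708549
can_grip [[258.2, 103.4]] [[330.1, 244.9]] [ 0.47748914 -0.23885518  0.24342343] 0.00041734189466691683
mat_top [[262.1, 171.6]] [[312.1, 245.0]] [ 0.46610576 -0.24345147 -0.01336099] 0.002365276387736869
stand [[359.2, 252.0], [259.8, 128.9]] [[172.9, 252.4], [126.7, 152.8]] [ 0.45464766  0.15851044 -0.01493762] 0.00030506112691833524
cap_mid [[288.1, 230.2], [332.5, 210.1]] [[222.0, 209.6], [125.2, 153.4]] [0.57363534 0.0129874  0.02239229] 0.00010550159653968349
outlet [[328.0, 222.6], [176.7, 206.5]] [[206.8, 251.0]] [0.46161159 0.05453262 0.01065105] 0.004792129384782744
```

Can hangs over the mat centre at (0.468, -0.235). Lowering.

Emit:
step_arm:
  targets:
    - {"fingers":0.0,"xyz":[0,0,0.01],"rotation":[0,0,0]}
    - {"fingers":0.0,"xyz":[0,0,0.02],"rotation":[0,0,0]}
    - {"fingers":0.0,"xyz":[0,0,0.02],"rotation":[0,0,0]}
    - {"fingers":0.0,"xyz":[0,0,0.02],"rotation":[0,0,0]}
    - {"fingers":0.0,"xyz":[0,0,0.02],"rotation":[0,0,0]}
    - {"fingers":0.0,"xyz":[0,0,0.014],"rotation":[0,0,0]}
    - {"fingers":0.0,"xyz":[0,0,0.007],"rotation":[0,0,0]}
    - {"fingers":0.0,"xyz":[0,0,0.003],"rotation":[0,0,0]}
    - {"fingers":0.0,"xyz":[0,0,0],"rotation":[0,0,0]}

```text
t: 17.68
tcp_pos: [0.4737, -0.2341, 0.0946]
orientation: [0.463, 0.886, -0.0, 0.0]
ft_force: [1.5, 0.7, -3.6]
width: 0.094
finger_force: 80.2
```

Emit:
step_arm:
  targets:
    - {"fingers":0.0,"xyz":[0,0,0.002],"rotation":[0,0,0]}
    - {"fingers":0.0,"xyz":[0,0,0.002],"rotation":[0,0,0]}

```text
t: 17.92
tcp_pos: [0.4737, -0.2341, 0.0906]
orientation: [0.463, 0.886, -0.0, 0.0]
ft_force: [0.7, 0.1, -2.4]
width: 0.094
finger_force: 80.3
```

Emit:
step_arm:
  targets:
    - {"fingers":0.0,"xyz":[0,0,0.001],"rotation":[0,0,0]}
    - {"fingers":0.0,"xyz":[0,0,0.001],"rotation":[0,0,0]}

```text
t: 18.18
tcp_pos: [0.4734, -0.2338, 0.0882]
orientation: [0.463, 0.886, -0.0, -0.0]
ft_force: [0.3, -0.6, -4.1]
width: 0.092
finger_force: 80.3
```

Emit:
step_arm:
  targets:
    - {"fingers":0.0,"xyz":[0,0,0.001],"rotation":[0,0,0]}
    - {"fingers":0.0,"xyz":[0,0,0.001],"rotation":[0,0,0]}
    - {"fingers":0.0,"xyz":[0,0,0],"rotation":[0,0,0]}

```text
t: 18.55
tcp_pos: [0.4736, -0.2343, 0.087]
orientation: [0.463, 0.886, -0.0, 0.0]
ft_force: [-2.9, -0.3, 3.6]
width: 0.094
finger_force: 81.3
```

Emit:
step_arm:
  targets:
    - {"fingers":0.0,"xyz":[0,0,0.001],"rotation":[0,0,0]}
    - {"fingers":0.0,"xyz":[0,0,0],"rotation":[0,0,0]}

```text
t: 18.8
tcp_pos: [0.4738, -0.2345, 0.087]
orientation: [0.463, 0.886, -0.0, 0.001]
ft_force: [-4.6, 1.0, 11.7]
width: 0.097
finger_force: 82.3
```

Contact. I'll ease off 1 mm, release and rise.

Emit:
step_arm:
  targets:
    - {"fingers":0.0,"xyz":[0,0,-0.001],"rotation":[0,0,0]}
    - {"fingers":0.04,"xyz":[0,0,0],"rotation":[0,0,0]}
    - {"fingers":0.06,"xyz":[0,0,0],"rotation":[0,0,0]}
    - {"fingers":0.06,"xyz":[0,0,0],"rotation":[0,0,0]}
    - {"fingers":0.06,"xyz":[0,0,0],"rotation":[0,0,0]}
    - {"fingers":0.06,"xyz":[0,0,-0.01],"rotation":[0,0,0]}
    - {"fingers":0.06,"xyz":[0,0,-0.025],"rotation":[0,0,0]}
    - {"fingers":0.06,"xyz":[0,0,-0.04],"rotation":[0,0,0]}
    - {"fingers":0.06,"xyz":[0,0,-0.04],"rotation":[0,0,0]}
    - {"fingers":0.06,"xyz":[0,0,-0.03],"rotation":[0,0,0]}

```text
t: 20.05
tcp_pos: [0.4739, -0.2342, 0.2342]
orientation: [0.463, 0.886, -0.0, 0.001]
ft_force: [0.0, -1.1, -0.8]
width: 0.703
finger_force: 0.0
```

```bash
python3 - <<'E'
from h import *
s=imaging.snapshot("scene");t=imaging.snapshot("top")
o,p,q=pose();print(p,o["ft_force"],o["width"])
b=t["pixels"][195:300,140:350]
cv2.imwrite("pics/s6.png",cv2.resize(np.vstack([s["pixels"][130:250,200:410],b]),(560,600),interpolation=cv2.INTER_CUBIC)[:,:,::-1])
for n in("can_mid","can_grip","cap_mid","outlet"):
    A=[x["uv"] for x in imaging.mark_of(n,s)];B=[x["uv"] for x in imaging.mark_of(n,t)]
    print(n,A,B,*(tri(s,A[0],t,B[0]) if A and B else ()))
for nm,P,(r0,r1,c0,c1) in(("s",s,(195,236,315,350)),("t",t,(236,265,192,222))):
    m=imaging.outline_of("cap_mid",P);
    for x in m: print(nm,x["confidence"],x["rect"])
go([.4625,.0525,.2],90)
E
```

```text
[ 0.47555314 -0.23530165  0.23649324] [ 0.03005344 -0.78341769  0.03644153] 0.7070666704123658
can_mid [[262.1, 162.7]] [[311.3, 244.9]] [ 0.46978735 -0.23462688  0.03149079] 0.0003160269526423476
can_grip [[258.3, 140.5]] [[317.0, 244.7]] [ 0.4764598  -0.23647985  0.11856602] 0.0035639320905154906
cap_mid [[328.7, 211.4], [288.7, 230.4]] [[219.1, 210.6], [204.5, 251.2], [229.4, 149.9]] [0.53706558 0.048454   0.11070164] 0.044462185145682315
outlet [[328.0, 223.1]] [[205.6, 251.1]] [0.46234929 0.05696152 0.01138975] 0.006035477280763178
s 0.71 [332.3, 211.9, 15.6, 23.5]
s 0.64 [290.2, 229.6, 26.2, 31.9]
t 0.91 [220.5, 211.5, 28.4, 25.8]
t 0.63 [207.4, 250.5, 20.8, 27.4]
t 20.65 tcp [ 0.4731 -0.2336  0.2304] turn [-0.0008 -0.0011  0.607 ] shift [ 0.2861 -0.0106  0.0304]
```

View pics/s6.png

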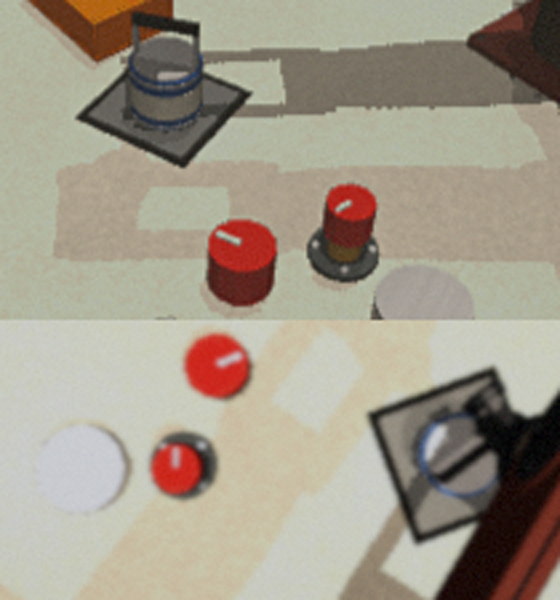

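The can stands upright and free on the mat (top (312,245)). The small capped outlet is at top (206,250.6), scene (332,212). The evidence gives a fixed tool offset, with the real tips about 26 mm above the stated TCP and no sideways error. I'll use that and move over the cap.

Emit:
step_arm:
  targets:
    - {"fingers":0.085,"xyz":[0,0,0],"rotation":[0,0,0.152]}
    - {"fingers":0.085,"xyz":[0,0,0],"rotation":[0,0,0.152]}
    - {"fingers":0.085,"xyz":[0,0,0],"rotation":[0,0,0.152]}
    - {"fingers":0.085,"xyz":[0,0,0],"rotation":[0,0,0.151]}
    - {"fingers":0.085,"xyz":[0.036,-0.001,0],"rotation":[0,0,0]}
    - {"fingers":0.085,"xyz":[0.05,-0.002,0],"rotation":[0,0,0]}
    - {"fingers":0.085,"xyz":[0.05,-0.002,0],"rotation":[0,0,0]}
    - {"fingers":0.085,"xyz":[0.05,-0.002,0],"rotation":[0,0,0]}
    - {"fingers":0.085,"xyz":[0.05,-0.002,0],"rotation":[0,0,0]}
    - {"fingers":0.085,"xyz":[0.05,-0.002,0],"rotation":[0,0,0]}

```text
t: 21.9
tcp_pos: [0.4621, 0.0537, 0.2312]
orientation: [0.707, 0.707, 0.0, 0.0]
ft_force: [0.6, -1.3, -0.5]
width: 0.993
finger_force: 0.0
```

```bash
python3 - <<'E'
from h import *
s=imaging.snapshot("scene");t=imaging.snapshot("top")
P=s["pixels"].astype(int);m=((P[:,:,0]>90)&(P[:,:,1]<60)&(P[:,:,2]<60));w=np.zeros_like(m);w[190:245,315:352]=1
v,u=np.nonzero(m&w);print("red scene: cols",u.min(),u.max(),"rows",v.min(),v.max(),"cent",u.mean(),v.mean())
a=np.linspace(0,2*np.pi,72)
best=[]
for x in np.arange(.45,.48,.001):
  for y in np.arange(.04,.07,.001):
    pts=np.array([proj(s,[x+.0245*np.cos(k),y+.0245*np.sin(k),z]) for k in a[::6] for z in(.04,.08)],np.float32)
    b=[pts[:,0].min(),pts[:,0].max(),pts[:,1].min(),pts[:,1].max()]
    best.append((np.abs(np.array(b)-[u.min()-.5,u.max()+.5,v.min()-.5,v.max()+.5]).sum(),x,y))
best.sort();print(best[:4],proj(s,[.4625,.0525,.06]))
go([.4625,.0525,.017],90)
E
```

```text
red scene: cols 322 340 rows 200 222 cent 331.0798319327731 209.25210084033614
[(np.float64(2.416351318359375), np.float64(0.465), np.float64(0.05300000000000001)), (np.float64(2.4253387451171875), np.float64(0.466), np.float64(0.05300000000000001)), (np.float64(2.44500732421875), np.float64(0.464), np.float64(0.05400000000000001)), (np.float64(2.4539947509765625), np.float64(0.465), np.float64(0.05400000000000001))] [331.11357477 209.94609175]
t 22.0 tcp [0.4617 0.0562 0.2311] turn [-0.0002 -0.0018  0.0052] shift [-0.0037  0.0008  0.2141]
```

Both views agree on the cap at (0.4635, 0.053). Descending.

Emit:
step_arm:
  targets:
    - {"fingers":0.085,"xyz":[-0.001,0.001,0.02],"rotation":[0,0,0]}
    - {"fingers":0.085,"xyz":[0,0,0.03],"rotation":[0,0,0]}
    - {"fingers":0.085,"xyz":[0,0,0.03],"rotation":[0,0,0]}
    - {"fingers":0.085,"xyz":[0,0,0.03],"rotation":[0,0,0]}
    - {"fingers":0.085,"xyz":[0,0,0.025],"rotation":[0,0,0]}
    - {"fingers":0.085,"xyz":[0,0,0.02],"rotation":[0,0,0]}
    - {"fingers":0.085,"xyz":[0,0,0.015],"rotation":[0,0,0]}
    - {"fingers":0.085,"xyz":[0,0,0.01],"rotation":[0,0,0]}
    - {"fingers":0.085,"xyz":[0,0,0.01],"rotation":[0,0,0]}
    - {"fingers":0.085,"xyz":[0,0,0.01],"rotation":[0,0,0]}

```text
t: 23.25
tcp_pos: [0.4639, 0.0511, 0.031]
orientation: [0.707, 0.707, 0.0, 0.0]
ft_force: [0.1, -0.2, -0.1]
width: 0.993
finger_force: 0.0
```

Emit:
step_arm:
  targets:
    - {"fingers":0.085,"xyz":[0,0,0.008],"rotation":[0,0,0]}
    - {"fingers":0.085,"xyz":[0,0,0.004],"rotation":[0,0,0]}
    - {"fingers":0.085,"xyz":[0,0,0],"rotation":[0,0,0]}
    - {"fingers":0.05,"xyz":[0,0,0],"rotation":[0,0,0]}
    - {"fingers":0.05,"xyz":[0,0,0],"rotation":[0,0,0]}
    - {"fingers":0.05,"xyz":[0,0,0],"rotation":[0,0,0]}
    - {"fingers":0.04,"xyz":[0,0,0],"rotation":[0,0,0]}
    - {"fingers":0.03,"xyz":[0,0,0],"rotation":[0,0,0]}
    - {"fingers":0.03,"xyz":[0,0,0],"rotation":[0,0,0]}
  newtons: 40

```text
t: 24.38
tcp_pos: [0.4639, 0.0512, 0.0197]
orientation: [0.707, 0.707, 0.0, 0.0]
ft_force: [-0.4, 0.0, 4.1]
width: 0.558
finger_force: 41.4
```

```bash
python3 - <<'E'
from h import *
s=imaging.snapshot("scene");o,p,q=pose();print(p,o["width"],o["ft_force"],o["moment"],o["finger_force"])
a=cv2.resize(s["pixels"][150:250,290:390],(600,600),interpolation=cv2.INTER_CUBIC)
cv2.imwrite("pics/s7.png",a[:,:,::-1])
E
```

```text
[0.46385495 0.05119435 0.01962994] 0.5576347617776835 [-0.96846202  1.01002373  5.27621979] [ 0.09337776  0.05092559 -0.0147987 ] 41.45306875908773
```

View pics/s7.png

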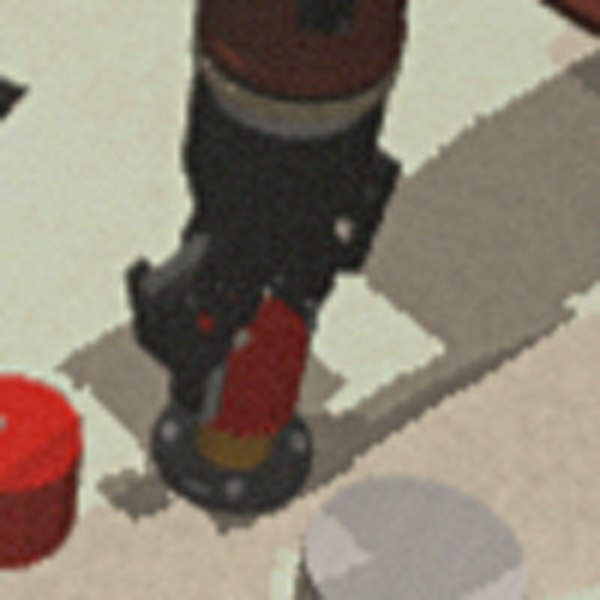

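The cap is held at 47.6 mm, with the front finger at scene (326,214). I'll feel which way it gives, with small turns.

Emit:
step_arm:
  targets:
    - {"fingers":0.03,"xyz":[0,0,0],"rotation":[0,0,0]}
    - {"fingers":0.03,"xyz":[0,0,0],"rotation":[0,0,0.05]}
    - {"fingers":0.03,"xyz":[0,0,0],"rotation":[0,0,0.05]}
    - {"fingers":0.03,"xyz":[0,0,0],"rotation":[0,0,0.05]}
    - {"fingers":0.03,"xyz":[0,0,0],"rotation":[0,0,0]}
  newtons: 70

```text
t: 25.05
tcp_pos: [0.4636, 0.0509, 0.0197]
orientation: [0.757, 0.654, -0.0, 0.001]
ft_force: [-1.6, -0.1, 8.0]
width: 0.552
finger_force: 71.3
```

```bash
python3 -c "
from h import *
o,p,q=pose();print(p,o['width'],o['ft_force'],o['moment'],o['tau'][5]);go([.4635,.0525,.02],90)"
```

```text
[0.46355093 0.05090313 0.01973454] 0.5521681415277752 [-1.55194737 -0.0785645   7.9620732 ] [-0.09137013  0.32772904  1.53204582] 1.7038612067699432
t 25.05 tcp [0.4636 0.0509 0.0197] turn [ 0.0003  0.0015 -0.1463] shift [ 0.0016 -0.0001 -0.0003]
```

Clockwise meets a 1.5 N m stop. Trying the other way.

Emit:
step_arm:
  targets:
    - {"fingers":0.03,"xyz":[0,0,0],"rotation":[0,0,-0.075]}
    - {"fingers":0.03,"xyz":[0,0,0],"rotation":[0,0,-0.075]}
    - {"fingers":0.03,"xyz":[0,0,0],"rotation":[0,0,-0.07]}
    - {"fingers":0.03,"xyz":[0,0,0],"rotation":[0,0,-0.07]}
    - {"fingers":0.03,"xyz":[0,0,0],"rotation":[0,0,-0.06]}
    - {"fingers":0.03,"xyz":[0,0,0],"rotation":[0,0,0]}

```text
t: 25.8
tcp_pos: [0.464, 0.0511, 0.0198]
orientation: [0.633, 0.774, 0.0, 0.001]
ft_force: [-0.1, 0.8, 6.3]
width: 0.551
finger_force: 71.2
```

```bash
python3 -c "
from h import *
o,p,q=pose();print(p,o['width'],o['ft_force'],o['moment'],o['tau'][5]);go([.4635,.0525,.02],90)"
```

```text
[0.46401443 0.05105845 0.01978223] 0.5511167022614392 [-0.09279928  0.83630504  6.30767953] [-0.03125218  0.09967426  0.04015162] -0.20293823909014463
t 25.8 tcp [0.464  0.0511 0.0198] turn [0.0011 0.0003 0.2008] shift [ 0.0014 -0.0005 -0.0002]
```

It turns freely counter-clockwise (0.04 N m). Turning on to about 1.5 rad, then lifting a little as a test.

Emit:
step_arm:
  targets:
    - {"fingers":0.03,"xyz":[0,0,0],"rotation":[0,0,-0.13]}
    - {"fingers":0.03,"xyz":[0,0,0],"rotation":[0,0,-0.13]}
    - {"fingers":0.03,"xyz":[0,0,0],"rotation":[0,0,-0.13]}
    - {"fingers":0.03,"xyz":[0,0,0],"rotation":[0,0,-0.13]}
    - {"fingers":0.03,"xyz":[0,0,0],"rotation":[0,0,-0.13]}
    - {"fingers":0.03,"xyz":[0,0,0],"rotation":[0,0,-0.13]}
    - {"fingers":0.03,"xyz":[0,0,0],"rotation":[0,0,-0.13]}
    - {"fingers":0.03,"xyz":[0,0,0],"rotation":[0,0,-0.13]}
    - {"fingers":0.03,"xyz":[0,0,0],"rotation":[0,0,-0.13]}
    - {"fingers":0.03,"xyz":[0,0,0],"rotation":[0,0,-0.13]}

```text
t: 27.05
tcp_pos: [0.4658, 0.0517, 0.0199]
orientation: [0.034, 0.999, 0.001, 0.003]
ft_force: [6.2, 3.5, -0.2]
width: 0.545
finger_force: 71.7
```

Emit:
step_arm:
  targets:
    - {"fingers":0.03,"xyz":[0,0,0],"rotation":[0,0,0]}
    - {"fingers":0.03,"xyz":[0,0,-0.002],"rotation":[0,0,0]}
    - {"fingers":0.03,"xyz":[0,0,-0.003],"rotation":[0,0,0]}
    - {"fingers":0.03,"xyz":[0,0,0],"rotation":[0,0,0]}

```text
t: 27.55
tcp_pos: [0.4652, 0.0521, 0.0245]
orientation: [0.036, 0.999, 0.001, 0.002]
ft_force: [5.7, 4.8, -1.4]
width: 0.548
finger_force: 73.1
```

```bash
python3 -c "
from h import *
o,p,q=pose();print(p,o['width'],o['ft_force'],o['moment'],o['q']);go([.4635,.0525,.02],90)"
```

```text
[0.46522123 0.0520725  0.02453945] 0.5482140932198815 [ 5.69317886  4.81097305 -1.35719876] [ 0.76473882 -0.98910737  0.0512645 ] [-0.05872021  0.06152837  2.07399533  0.00225805  1.00207849 -1.55949434]
t 27.55 tcp [0.4652 0.0521 0.0245] turn [0.0045 0.0017 1.4996] shift [ 0.0004 -0.0017  0.0045]
```

It is loose and rises with no resistance. Lifting straight up.

Emit:
step_arm:
  targets:
    - {"fingers":0.03,"xyz":[0,0,-0.006],"rotation":[0,0,0]}
    - {"fingers":0.03,"xyz":[0,0,-0.008],"rotation":[0,0,0]}
    - {"fingers":0.03,"xyz":[0,0,-0.01],"rotation":[0,0,0]}
    - {"fingers":0.03,"xyz":[0,0,-0.012],"rotation":[0,0,0]}
    - {"fingers":0.03,"xyz":[0,0,-0.015],"rotation":[0,0,0]}
    - {"fingers":0.03,"xyz":[0,0,-0.025],"rotation":[0,0,0]}
    - {"fingers":0.03,"xyz":[0,0,-0.025],"rotation":[0,0,0]}
    - {"fingers":0.03,"xyz":[0,0,-0.025],"rotation":[0,0,0]}
    - {"fingers":0.03,"xyz":[0,0,-0.015],"rotation":[0,0,0]}
    - {"fingers":0.03,"xyz":[0,0,-0.005],"rotation":[0,0,0]}

```text
t: 28.8
tcp_pos: [0.4637, 0.0511, 0.1712]
orientation: [0.035, 0.999, -0.0, 0.001]
ft_force: [0.3, 0.8, -0.7]
width: 0.547
finger_force: 74.2
```

Emit:
step_arm:
  targets:
    - {"fingers":0.03,"xyz":[0,0,0],"rotation":[0,0,0]}
    - {"fingers":0.03,"xyz":[0,0,0],"rotation":[0,0,0]}
    - {"fingers":0.03,"xyz":[0,0,0],"rotation":[0,0,0]}
    - {"fingers":0.03,"xyz":[0,0,0],"rotation":[0,0,0]}

```text
t: 29.3
tcp_pos: [0.4631, 0.0512, 0.1697]
orientation: [0.035, 0.999, 0.0, -0.0]
ft_force: [0.7, 0.1, -0.2]
width: 0.547
finger_force: 74.2
```

```bash
python3 - <<'E'
from h import *
s=imaging.snapshot("scene");save(s,"s8.png");t=imaging.snapshot("top");o,p,q=pose();print(p,o["width"],o["finger_force"],o["ft_force"],abs(o["qvel"]).max())
for n in("can_mid","cap_mid"):
    A=[x["uv"] for x in imaging.mark_of(n,s)];B=[x["uv"] for x in imaging.mark_of(n,t)];print(n,A,B)
E
```

```text
[0.46327179 0.05115694 0.1699675 ] 0.5469855408734927 74.23814860638231 [-0.23176987 -0.55496104  0.12486914] 0.0031014919490637764
can_mid [[260.6, 160.3]] [[308.8, 242.0], [208.3, 250.7], [127.8, 154.5]]
cap_mid [[337.6, 168.5], [286.0, 230.3]] [[219.8, 209.8]]
```

View pics/s8.png

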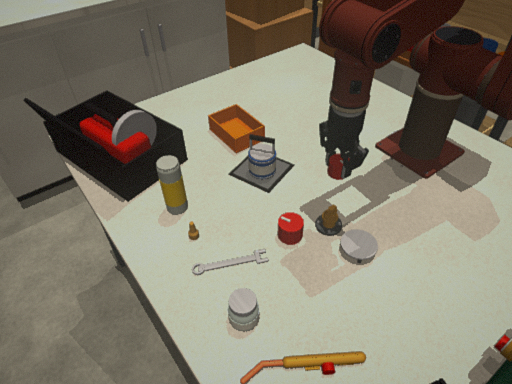

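The cap is in the gripper at scene (337,168), about 15 cm up. The bare spigot shows at (329,220), the can stands on the mat at (262,162), and nothing else has moved. Handing in.

```bash
python3 -c "
from bench import r
print(r.hand_in())"
```

```text
the job is handed in; nothing more can be done
None
```

The job is handed in: the can stands upright and released on the mat, the cap came off counter-clockwise and is held still about 15 cm above its seat, and the last picture shows nothing else moved. The hand-in gave no verdict.

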